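Stack the ink cartons and clamp the rack's sliding leg at its mark

TASK

Build up the carton column in the aluminium rack: the blue-banded carton squarely on the black-banded one, then the yellow squarely on the blue, edges flush and let go. Then, with the red cam lever still open, push the grey sliding leg toward the column until its white pointer is on the red mark, and there squeeze the lever fully closed against the black grip bar. Finish while still holding the leg on its mark with the lever squeezed shut (I will put in the lock pin), the column still square and the other loose things left where they are.

Things in the scene. Friction and masses are not known exactly. Their poses are not given: they have to be found in the camera images.
- rack: Fixed aluminium rack: base plate 70 (x) x 360 (y) x 8 mm thick, underside on the table; y from -185 to +175 mm. Origin: underside, on the centre line. Its y axis is the slide direction, toward the carton column. The column stands on the plate, centred 105 mm along +y from the origin (x 0), long side along y; behind it (+y) is an end stop whose top is 36 mm above the table, 3 mm from the carton.
- carton_black: Closed white carton with a black band, 50 (x) x 110 (y) x 32 (z) mm, about 0.12 kg, loose, the foot of the column, already in the rack. Origin: centre of its underside.
- carton_blue: The same carton with a blue band, loose on the table between robot and rack; same size and origin. Grasp across its 50 mm width (its x).
- carton_yellow: The same carton with a yellow band, loose on the table between robot and rack; same size and origin. Grasp across its 50 mm width (its x).
- leg (a joint): Slide of the grey leg along the rack's +y, in m: 0 fully back, 0.055 pointer on the red mark, 0.070 end of travel. Stays where it is left; takes about 3 N to slide. At the mark the upright stop plate at its front end (46 mm wide, top 85 mm above the table) is 8 mm short of the column.
- shoulder (a point): On the leg: middle of the rear (-y) face of the shoulder, a crosspiece 104 mm wide (rack x) and 8 mm thick, 16 to 60 mm above the table; this point is 40 mm above the table. Push here toward +y, e.g. with the sides of both fingers astride grip bar and lever. Behind it there are 59 mm free to the rear block. The stop plate's back is 81 mm ahead of it.
- pointer (a point): Tip of the white pointer on the leg, 40 mm ahead of the shoulder's rear face, 20 mm to the rack's +x side, 14 mm above the table.
- mark (a point): Centre of the red length mark, a line 3 mm wide and 20 mm long across the rack plate on its +x side (the black ticks are not it). The leg is at length when the pointer has the same rack y as this point.
- grip_bar (a point): Point on the outer (rack -x) face of the black grip bar, 12 mm behind the shoulder's rear face, 41 mm above the table, at rack x -15 mm. The bar is fixed on the leg, 8 mm thick (rack x), runs back (-y) from 3 to 57 mm behind the shoulder, and stands 22 to 60 mm above the table.
- lever (a joint): Red cam lever, rad: 0 fully closed (parallel to the grip bar), 0.30 fully open, tip swung out to the rack's +x side. Sprung open: it opens when released; about 6 N near the tip closes it.
- lever_tip (a point): Point on the outer (rack +x) face of the red lever arm, 12 mm behind the shoulder when closed, 41 mm above the table. The arm is 8 mm thick, runs from its vertical pivot (62 mm behind the shoulder, rack x +11 mm) forward to a tip 3 mm short of the shoulder, and stands 24 to 58 mm above the table. Closed, its outer face is at rack x +15 mm, so bar and lever together are 30 mm wide; open, 47 mm wide, with the tip's outer corner at rack x 32 mm.
- stapler: Chrome stapler, 36 x 130 x 42 mm, bystander; origin: centre of underside.
- pen_cup: Orange pen cup, 76 mm wide, 95 mm high, pens to 150 mm, bystander; origin: centre of underside.
- acrylic_block: Clear block 60 x 80 x 30 mm, bystander; origin: centre of underside.
- dish: Glass dish with marbles, 90 mm wide, 22 mm high, bystander; origin: centre of underside.
- cartridge: White loose ink cartridge 35 x 70 x 53 mm, bystander; origin: centre of underside.
There are look-alikes about, which are no part of the job. What is shaped like the carton_black but green or purple is not meant. Leave any brown look-alike of the carton_yellow alone.

How it is judged (in metres and radians):
On the way, in this order (a step that is already met when the one before it is completed fails the run):
1. the blue carton stands squarely on the black one, released (x of carton_black in the frame of rack between -0.008 and 0.008 m and y of carton_black in the frame of rack between 0.097 and 0.113 m and angle between the x axis of carton_black and the x axis of rack, either way round below 0.09 rad and x of carton_blue in the frame of carton_black between -0.007 and 0.007 m and y of carton_blue in the frame of carton_black between -0.007 and 0.007 m and z of carton_blue in the frame of carton_black between 0.028 and 0.036 m and angle between the x axis of carton_blue and the x axis of carton_black, either way round below 0.09 rad and angle between carton_blue's own z axis and vertical below 0.06 rad and contact force between the arm and carton_blue below 0.05 N and linear speed of carton_blue below 0.03 m/s), for 0.2 s.
2. the yellow carton stands squarely on the blue one, released (x of carton_black in the frame of rack between -0.008 and 0.008 m and y of carton_black in the frame of rack between 0.097 and 0.113 m and angle between the x axis of carton_black and the x axis of rack, either way round below 0.09 rad and x of carton_blue in the frame of carton_black between -0.007 and 0.007 m and y of carton_blue in the frame of carton_black between -0.007 and 0.007 m and z of carton_blue in the frame of carton_black between 0.028 and 0.036 m and angle between the x axis of carton_blue and the x axis of carton_black, either way round below 0.09 rad and angle between each of carton_blue, carton_yellow's own z axis and vertical below 0.06 rad and x of carton_yellow in the frame of carton_blue between -0.007 and 0.007 m and y of carton_yellow in the frame of carton_blue between -0.007 and 0.007 m and z of carton_yellow in the frame of carton_blue between 0.028 and 0.036 m and angle between the x axis of carton_yellow and the x axis of carton_blue, either way round below 0.09 rad and contact force between the arm and carton_yellow below 0.05 N and linear speed of carton_yellow below 0.03 m/s), for 0.2 s.
3. the leg is on its mark with the cam lever still open, the column square (x of carton_black in the frame of rack between -0.008 and 0.008 m and y of carton_black in the frame of rack between 0.097 and 0.113 m and angle between the x axis of carton_black and the x axis of rack, either way round below 0.09 rad and x of carton_blue in the frame of carton_black between -0.007 and 0.007 m and y of carton_blue in the frame of carton_black between -0.007 and 0.007 m and z of carton_blue in the frame of carton_black between 0.028 and 0.036 m and angle between the x axis of carton_blue and the x axis of carton_black, either way round below 0.09 rad and angle between each of carton_blue, carton_yellow's own z axis and vertical below 0.06 rad and x of carton_yellow in the frame of carton_blue between -0.007 and 0.007 m and y of carton_yellow in the frame of carton_blue between -0.007 and 0.007 m and z of carton_yellow in the frame of carton_blue between 0.028 and 0.036 m and angle between the x axis of carton_yellow and the x axis of carton_blue, either way round below 0.09 rad and value of joint leg between 0.051 and 0.059 m and value of joint lever above 0.22 rad), for 0.1 s.
4. the lever is squeezed closed against the grip bar with the leg on its mark (x of carton_black in the frame of rack between -0.008 and 0.008 m and y of carton_black in the frame of rack between 0.097 and 0.113 m and angle between the x axis of carton_black and the x axis of rack, either way round below 0.09 rad and x of carton_blue in the frame of carton_black between -0.007 and 0.007 m and y of carton_blue in the frame of carton_black between -0.007 and 0.007 m and z of carton_blue in the frame of carton_black between 0.028 and 0.036 m and angle between the x axis of carton_blue and the x axis of carton_black, either way round below 0.09 rad and angle between each of carton_blue, carton_yellow's own z axis and vertical below 0.06 rad and x of carton_yellow in the frame of carton_blue between -0.007 and 0.007 m and y of carton_yellow in the frame of carton_blue between -0.007 and 0.007 m and z of carton_yellow in the frame of carton_blue between 0.028 and 0.036 m and angle between the x axis of carton_yellow and the x axis of carton_blue, either way round below 0.09 rad and value of joint leg between 0.051 and 0.059 m and value of joint lever below 0.07 rad and contact force between the fingers and leg_c5 above 2 N and contact force between the fingers and lever_c1 above 2 N), for 0.3 s.
At the end, for the whole second after the job is handed in: Fingers press grip bar and lever (over 2 N each), lever within 0.07 rad of closed, leg within 4 mm of its mark; black, blue, yellow cartons stacked, each within 7 mm and 0.09 rad of flush (black: 8 mm of its place), level (0.06 rad), at rest, untouched by the robot (all of step 4 and contact force between the arm and carton_black below 0.05 N and linear speed of each of carton_black, carton_blue, carton_yellow below 0.03 m/s and contact force between the arm and carton_blue below 0.05 N and contact force between the arm and carton_yellow below 0.05 N); the arm keeps its last pose, push and grip.
It fails at once if a bystander (stapler, pen cup, acrylic block, marble dish, cartridge) was moved over 20 mm (distance of any of stapler, pen_cup, acrylic_block, dish, cartridge from where it was at the start of the episode above 0.02 m).
It also fails if it takes over 61 s, if anything falls off the work surface, if the arm or the gripper's body presses on something with over 40 N, if the wrist force passes 120 N, or if a joint passes its speed limit or range.

ROBOT

A 6-joint arm with a two-finger parallel gripper is mounted at the origin on the work surface. World frame = base frame: x ahead of the robot, y to its left, z up, the work surface at z = 0. Lengths are in mm, angles in rad, forces in N, time in s.
With the tool pointing down it reaches from about 300 to 775 mm from the base axis. Payload 14.6 kg.
Tool frame: the origin (TCP) lies midway between the tips of the shut fingers; the grasp point (between the pads) lies manip.grasp_offset behind it (manip.grasp_offset is the distance from the TCP to the grasp point, in mm); z points along the fingers, y is the direction in which the jaws open and shut (so a half turn about z gives the same grasp; the last joint's range is limited). The gripper opens to 94 mm and grips with 3 to 60 N. Pads are 16 mm wide; open, the fingers measure 119 mm over their backs; the gripper's body (75 mm by 177 mm) begins 78 mm behind the grasp point.
Start: joints at [1.255, 0.3, 1.521, -0, 1.321, -0.067], TCP at [135.43, 533.055, 205.446] pointing down, gripper open.
Joint ranges: [-3.03, 3.03], [-0.79, 2.21], [0.23, 2.52], [-1.04, 4.18], [0, 3.07], [-2.55, 2.55]. Speed limits (rad/s): [2.22, 2.22, 2.57, 3.14, 3.14, 3.14].

INTERFACE

Orientations are given as [roll, pitch, yaw] about the fixed x, y, z axes, in that order (R = Rz(yaw) Ry(pitch) Rx(roll)).
In Python, from cell import monitor, vision, order, manip gives the robot as it stands.
- The arm moves only by the shell command python3 -m jog 'ROWS' [FORCE]. ROWS is JSON, a list of rows, each a list of 7 numbers: the shift along the tool's x, y, z in cm, then the turn, a rotation vector about the tool's x, y, z in rad, then the opening in per cent of the stroke, from 0 (shut) to 100 (fully open). In form: [[tx, ty, tz, rx, ry, rz, jaw], ...]. A call has 1 to 8 rows; each row shifts and turns the commanded pose from where the row before left it, along the tool's axes as they then stand; what a row does not reach is not made up. A row lasts 1/10 s, in which the tool goes at most 50 mm and 8.59 degrees, less where a joint would pass 70% of its speed; a pose out of reach is approached as far as the arm can. A call is refused whole if a number of a shift passes 5 or a number of a turn 0.15, either way. A call with a gripper value outside its range is refused whole. The fingers move at their own pace and stop on an object; FORCE is the grip in N (left out, the last holds). Time passes only in rows, so rows that do not move let the fingers close. It gives the time, the measured TCP pose, the force and the opening at its end, in the units of the state.
- monitor.read_state(): the state, without advancing time (a new reading comes with each control period).
- vision.camera(name): name is "scene" or "top" or "wrist"; returns a dict with "color" (420x560x3 uint8, blue, green, red), "fx", "fy", "cx", "cy" (pixels), "cam_to_world" (4x4, takes a point from camera to world coordinates); the wrist camera has in their place "tool_from_camera" (4x4, takes a point from camera to tool coordinates, whose origin is the TCP and whose axes are the flange's). Camera axes: x right, y down, z forward; pixel columns grow to the right and rows downward; lengths in mm; the calibration is good to about 2 mm. A picture is of the moment at which its call begins: read the wrist's pose just before it. There is no depth.
- order.sign_off(): hands the job in, once; it reports no verdict.
The state is a dict: "clock": time; "joints": joint angles; "qd": joint speeds; "effort": joint torques, N m; "eef_pos": TCP position; "eef_rot": TCP orientation; "wrist_force": force on the tool from outside, world axes, zero at the start; "moment": the same for the moment, N m; "finger_gap": finger opening in mm.
Only numpy, scipy, OpenCV 4.12 (cv2) and the standard library are available. Lean on these libraries where they do the work, as an engineer would, in place of code of your own. Each camera call takes 0.05 s, during which the arm holds its last target.

## Working session

There is one attempt and no reset: what is moved stays moved. The work goes in short steps, Python scripts to look and compute and a shell command to move; the robot and the scene stay as the last step left them, time stands still between calls to the robot, and variables do not carry over. Pictures are saved under pics/ and viewed, and the job is handed in when it is done.

```bash
ls; mkdir -p pics; python3 - <<'E'
from cell import monitor, vision, order, manip
import cv2,numpy as np
s=monitor.read_state()
for k,v in s.items(): print(k,np.round(v,3))
print(manip.grasp_offset)
for n in ("scene","top","wrist"):
    c=vision.camera(n); cv2.imwrite(f"pics/{n}0.png",c["color"]); 
    print(n,{k:np.round(v,3).tolist() for k,v in c.items() if k!="color"})
    np.savez(f"pics/{n}0.npz",**c)
E
```

```text
pics
clock 0.0
joints [ 1.255  0.301  1.522  0.     1.321 -0.067]
qd [-0.001 -0.002 -0.001  0.    -0.001 -0.002]
effort [ 3.0000e-03 -5.3180e+01 -3.5275e+01  7.1000e-02  2.4000e-02 -0.0000e+00]
eef_pos [135.355 532.808 204.861]
eef_rot [-3.14  -0.     2.893]
wrist_force [-0.219 -0.146 -0.17 ]
moment [ 0.016 -0.034  0.007]
finger_gap 93.975
18.8
scene {'fx': 386.301, 'fy': 386.301, 'cx': 279.625, 'cy': 209.595, 'cam_to_world': [[-0.08, 0.825, -0.56, 1034.14], [0.997, 0.075, -0.033, 30.83], [0.015, -0.561, -0.828, 778.253], [0.0, 0.0, 0.0, 1.0]]}
top {'fx': 391.134, 'fy': 391.134, 'cx': 283.473, 'cy': 211.161, 'cam_to_world': [[0.011, -0.983, 0.181, 403.848], [-1.0, -0.008, 0.015, -11.205], [-0.014, -0.181, -0.983, 905.638], [0.0, 0.0, 0.0, 1.0]]}
wrist {'fx': 361.344, 'fy': 361.344, 'cx': 277.786, 'cy': 211.098, 'tool_from_camera': [[0.0, -0.962, -0.275, 81.268], [1.0, 0.0, -0.001, -0.668], [0.001, -0.275, 0.962, -178.385], [0.0, 0.0, 0.0, 1.0]]}
```

View pics/scene0.png

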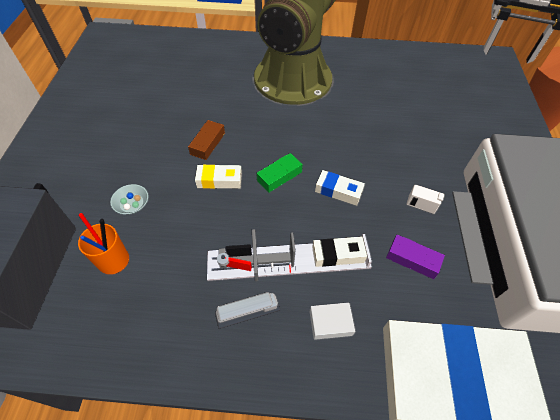

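View pics/top0.png

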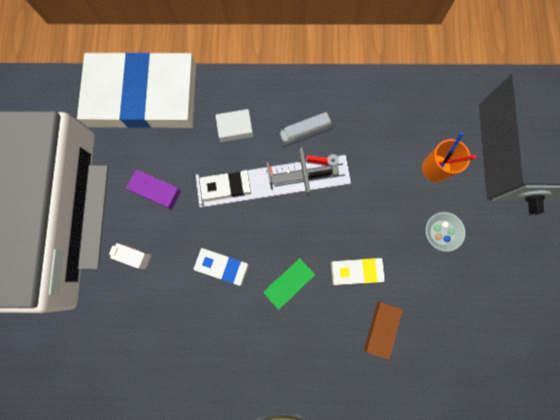

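View pics/wrist0.png

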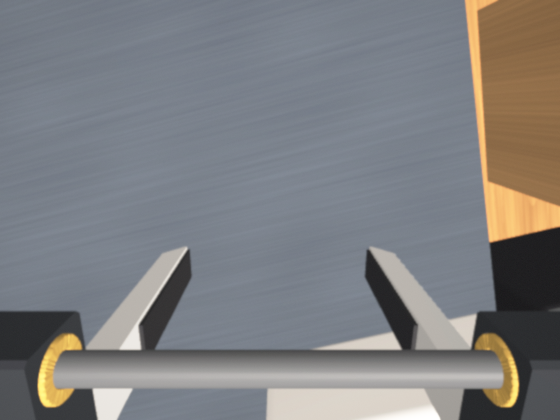

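```bash
cat > h.py <<'E'
import numpy as np,cv2
from cell import monitor,vision,order,manip
from scipy.spatial.transform import Rotation as R
def load(n): return dict(np.load(f"pics/{n}.npz"))
def snap(n,tag):
    s=monitor.read_state(); c=dict(vision.camera(n))
    if n=="wrist":
        T=np.eye(4); T[:3,:3]=R.from_euler("xyz",s["eef_rot"]).as_matrix(); T[:3,3]=s["eef_pos"]
        c["cam_to_world"]=T@np.array(c["tool_from_camera"])
    np.savez(f"pics/{tag}.npz",**c); cv2.imwrite(f"pics/{tag}.png",c["color"]); return c
def ray(c,u,v):
    M=np.array(c["cam_to_world"]); d=M[:3,:3]@np.array([(u-c["cx"])/c["fx"],(v-c["cy"])/c["fy"],1]); return M[:3,3],d
def plane(c,u,v,z):
    o,d=ray(c,u,v); return o+d*(z-o[2])/d[2]
def tri(ca,pa,cb,pb):
    o1,d1=ray(ca,*pa);o2,d2=ray(cb,*pb)
    t=np.linalg.lstsq(np.c_[d1,-d2],o2-o1,rcond=None)[0]
    a=o1+t[0]*d1;b=o2+t[1]*d2; return (a+b)/2,np.linalg.norm(a-b)
def proj(c,p):
    M=np.linalg.inv(np.array(c["cam_to_world"])); q=M[:3,:3]@np.array(p)+M[:3,3]
    return np.array([c["fx"]*q[0]/q[2]+c["cx"],c["fy"]*q[1]/q[2]+c["cy"]])
def crop(c,x0,y0,x1,y1,k,name):
    cv2.imwrite(f"pics/{name}.png",cv2.resize(c["color"][y0:y1,x0:x1],None,fx=k,fy=k,interpolation=cv2.INTER_CUBIC))
E
python3 - <<'E'
from h import *
c=load("top0")
crop(c,185,140,385,290,4,"topc1")
s=load("scene0"); crop(s,180,140,380,290,4,"scenec1")
E
```

```text
(no output)
```

View pics/topc1.png

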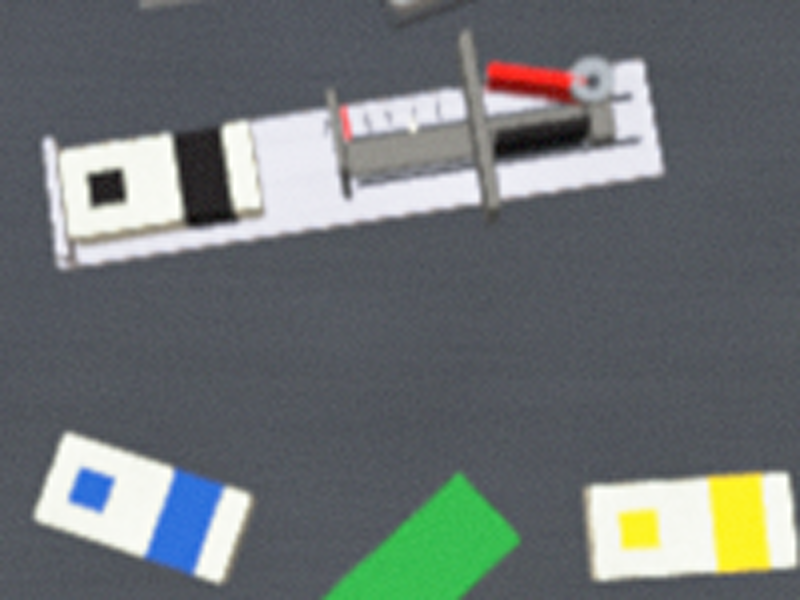

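View pics/scenec1.png

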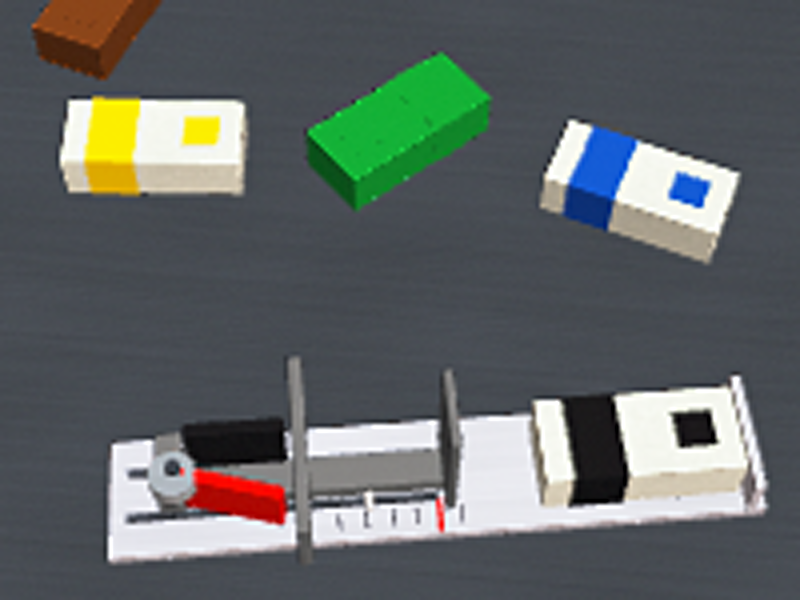

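```bash
python3 - <<'E'
from h import *
c=load("top0")
def P(u,v,z): return plane(c,185+u/4,140+v/4,z)[:2]
for n,pts,z in [("blue",[(67,432),(34,519),(222,582),(250,491)],32),("yellow",[(585,486),(594,580),(797,570),(787,473)],32),
  ("black",[(58,151),(70,242),(263,214),(250,122)],40),("rackplate R",[(663,175),(642,60)],8),("ptr,mark",[(413,127),(345,122)],9)]:
    q=np.array([P(*p,z) for p in pts]); print(n,q.round(1).tolist(),"ctr",q.mean(0).round(1))
    if len(q)==4:
        print("  lens",[np.linalg.norm(q[i]-q[(i+1)%4]).round(1) for i in range(4)], "ang y-axis",np.arctan2(*( (q[0]+q[1]-q[2]-q[3])[:2])).round(3))
E
```

```text
blue [[479.2, 184.5], [430.8, 200.5], [397.7, 95.1], [447.4, 81.1]] ctr [438.8 140.3]
  lens [np.float64(50.9), np.float64(110.5), np.float64(51.7), np.float64(108.2)] ang y-axis 0.301
yellow [[452.1, -104.6], [401.0, -109.0], [407.6, -220.0], [460.4, -216.3]] ctr [ 430.2 -162.5]
  lens [np.float64(51.3), np.float64(111.2), np.float64(52.9), np.float64(112.0)] ang y-axis -0.067
black [[639.4, 195.8], [586.1, 186.3], [603.3, 77.1], [657.4, 86.0]] ctr [621.5 136.3]
  lens [np.float64(54.1), np.float64(110.5), np.float64(54.8), np.float64(111.2)] ang y-axis -0.159
rackplate R [[636.0, -155.1], [706.8, -144.0]] ctr [ 671.4 -149.6]
ptr,mark [[664.0, -7.5], [666.8, 33.0]] ctr [665.4  12.7]
```

```bash
cat >> h.py <<'E'
def plan(x,y,z,yaw,n,jaw,x0=None):
    """rows (cm/rad) from measured pose to target, tool down assumed; small levelling on last row"""
    s=monitor.read_state(); p=np.array(s["eef_pos"] if x0 is None else x0[:3]); y0=s["eef_rot"][2] if x0 is None else x0[3]
    d=(yaw-y0+np.pi)%(2*np.pi)-np.pi; st=(np.array([x,y,z])-p)/n
    print("from",p.round(1),round(y0,3),"dist",np.linalg.norm(st*n).round(1),"turn",round(d,3),"per row",np.linalg.norm(st).round(1),round(d/n,3))
    rows=[]; q=p.copy(); th=y0
    for i in range(n):
        tgt=p+st*(i+1); Rm=R.from_euler("xyz",[np.pi,0,th]).as_matrix()
        sh=np.round(Rm.T@(tgt-q)/10,2); rz=round(-(y0+d*(i+1)/n-th),3)
        rows.append([*map(float,sh),0,0,rz,jaw]); q=q+Rm@sh*10; th-=rz
    for k in range(0,n,8): print(str(rows[k:k+8]).replace(" ",""))
def st():
    s=monitor.read_state(); print("t",round(s["clock"],2),"p",np.round(s["eef_pos"],1),"r",np.round(s["eef_rot"],3),"F",np.round(s["wrist_force"],1),"gap",round(s["finger_gap"],1))
E
python3 - <<'E'
from h import *
plan(439,140,150,1.270,12,100)
E
```

```text
from [135.4 532.9 205. ] 2.893 dist 499.6 turn -1.623 per row 41.6 -0.135
[[-3.26,-2.55,0.46,0,0,np.float64(0.135),100],[-3.57,-2.09,0.46,0,0,np.float64(0.135),100],[-3.82,-1.59,0.46,0,0,np.float64(0.136),100],[-4.0,-1.05,0.45,0,0,np.float64(0.135),100],[-4.11,-0.51,0.46,0,0,np.float64(0.135),100],[-4.14,0.05,0.46,0,0,np.float64(0.135),100],[-4.09,0.6,0.46,0,0,np.float64(0.136),100],[-3.97,1.16,0.46,0,0,np.float64(0.135),100]]
[[-3.78,1.68,0.46,0,0,np.float64(0.135),100],[-3.52,2.17,0.45,0,0,np.float64(0.135),100],[-3.2,2.63,0.46,0,0,np.float64(0.136),100],[-2.81,3.04,0.46,0,0,np.float64(0.135),100]]
```

```bash
sed -i 's/rz=round(-(y0+d\*(i+1)\/n-th),3)/rz=float(round(-(y0+d*(i+1)\/n-th),3))/' h.py
python3 -m jog '[[-3.26,-2.55,0.46,0,0,0.135,100],[-3.57,-2.09,0.46,0,0,0.135,100],[-3.82,-1.59,0.46,0,0,0.136,100],[-4.0,-1.05,0.45,0,0,0.135,100],[-4.11,-0.51,0.46,0,0,0.135,100],[-4.14,0.05,0.46,0,0,0.135,100],[-4.09,0.6,0.46,0,0,0.136,100],[-3.97,1.16,0.46,0,0,0.135,100]]' 25
python3 -m jog '[[-3.78,1.68,0.46,0,0,0.135,100],[-3.52,2.17,0.45,0,0,0.135,100],[-3.2,2.63,0.46,0,0,0.136,100],[-2.81,3.04,0.46,0,0,0.135,100],[0,0,0,0,0,0,100]]'
python3 - <<'E'
from h import *
st(); snap("wrist","w1")
E
```

```text
clock: 0.95
eef_pos: [338.5, 269.7, 168.6]
eef_rot: [3.142, -0.0, 1.805]
wrist_force: [0.7, 1.5, -0.3]
finger_gap: 94.2
clock: 1.45
eef_pos: [440.7, 137.1, 149.7]
eef_rot: [-3.141, 0.001, 1.261]
wrist_force: [-0.9, -0.2, -0.2]
finger_gap: 94.2
t 1.45 p [440.7 137.1 149.7] r [-3.141e+00  1.000e-03  1.261e+00] F [-0.9 -0.2 -0.2] gap 94.2
```

View pics/w1.png

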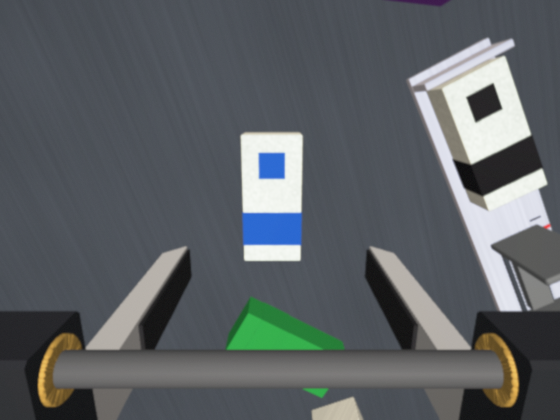

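```bash
cat >> h.py <<'E'
def face(c,z,seed,colors,win=None,vmin=150):
    """corners of the top face at height z around seed pixel: bright-white or band colour pixels"""
    im=c["color"].astype(int); hsv=cv2.cvtColor(c["color"],cv2.COLOR_BGR2HSV)
    m=(im.min(2)>vmin).astype(np.uint8)
    for lo,hi in colors: m|=(cv2.inRange(hsv,np.array(lo),np.array(hi))>0).astype(np.uint8)
    if win is not None:
        k=np.zeros_like(m); k[win[1]:win[3],win[0]:win[2]]=1; m*=k
    m=cv2.morphologyEx(m,cv2.MORPH_CLOSE,np.ones((3,3),np.uint8))
    cs,_=cv2.findContours(m,cv2.RETR_EXTERNAL,cv2.CHAIN_APPROX_NONE)
    cs=[k for k in cs if cv2.pointPolygonTest(k,seed,False)>=0]; k=max(cs,key=cv2.contourArea)
    w=np.array([plane(c,u,v,z)[:2] for u,v in k[:,0]],np.float32)
    (cx,cy),(a,b),ang=cv2.minAreaRect(w); 
    box=cv2.boxPoints(((cx,cy),(a,b),ang)); e=[box[1]-box[0],box[2]-box[1]]; L=max(e,key=np.linalg.norm); 
    if L[1]<0: L=-L
    yaw=np.arctan2(L[1],L[0])
    print("face ctr",round(cx,1),round(cy,1),"size",round(min(a,b),1),round(max(a,b),1),"yaw(long axis)",round(float(yaw),3))
    return np.array([cx,cy]),yaw
BLUE=([95,80,80],[130,255,255]); YEL=([20,100,100],[38,255,255]); BLK=([0,0,0],[180,90,60])
E
python3 - <<'E'
from h import *
c=load("w1"); 
for v in (150,190,215): face(c,32,(272,197),[BLUE],vmin=v)
face(load("top0"),32,(221,267),[BLUE],vmin=190)
print(proj(c,[440.7,137.1,32]))
crop(c,200,100,340,360,2,"w1c")
E
```

```text
face ctr 436.0 143.3 size 52.4 110.4 yaw(long axis) 1.262
face ctr 435.9 142.9 size 52.4 109.6 yaw(long axis) 1.262
face ctr 435.9 143.0 size 52.4 107.8 yaw(long axis) 1.262
face ctr 439.0 141.9 size 53.7 109.8 yaw(long axis) 1.268
[279.13181431 204.80768342]
```

View pics/w1c.png

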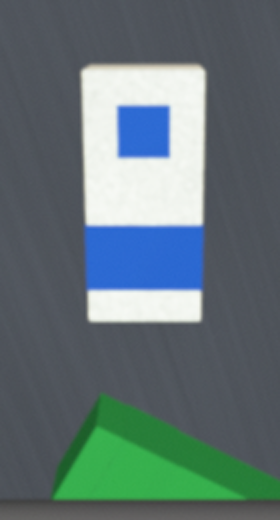

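```bash
python3 - <<'E'
from h import *
plan(436,143,6,1.262,4,100)
E
```

```text
from [439.6 138.7 149.9] 1.266 dist 144.0 turn -0.004 per row 36.0 -0.001
[[0.08,-0.12,3.6,0,0,0.001,100],[0.07,-0.12,3.59,0,0,0.001,100],[0.08,-0.12,3.6,0,0,0.001,100],[0.07,-0.12,3.6,0,0,0.001,100]]
```

```bash
python3 -m jog '[[0.07,-0.12,3.2,0,0,0.004,100],[0.07,-0.12,3.2,0,0,0,100],[0.06,-0.14,2.8,0,0,0,100],[0,0,1.2,0,0,0,100],[0,0,0,0,0,0,100],[0,0,0,0,0,0,100]]'
python3 - <<'E'
from h import *
c=snap("wrist","w2"); st();
face(c,32,(272,197),[BLUE],vmin=150)
E
```

```text
clock: 2.1
eef_pos: [436.5, 143.7, 47.5]
eef_rot: [3.141, -0.001, 1.267]
wrist_force: [-0.3, 0.7, -0.2]
finger_gap: 93.7
t 2.15 p [436.7 143.7  47.8] r [ 3.140e+00 -1.000e-03  1.266e+00] F [-0.6 -0.3  0.1] gap 93.8
face ctr 436.6 144.1 size 51.8 112.7 yaw(long axis) 1.26
```

View pics/w2.png

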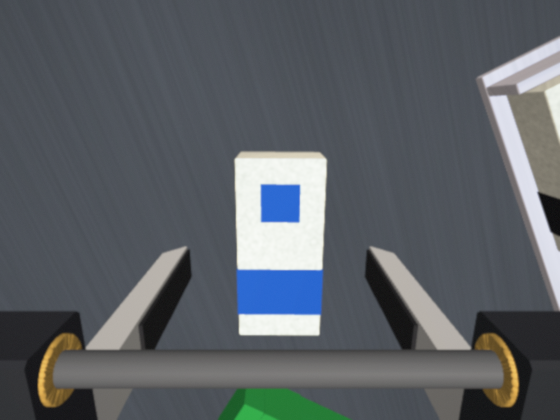

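```bash
python3 -m jog '[[-0.08,0,2.1,0,0,0.004,100],[0,0,2.1,0,0,0,90],[0,0,0,0,0,0,40],[0,0,0,0,0,0,40],[0,0,0,0,0,0,40],[0,0,0,0,0,0,40]]' 20
python3 -m jog '[[0,0,0,0,0,0,40],[0,0,0,0,0,0,40]]'
python3 - <<'E'
from h import *
st()
E
```

```text
clock: 2.75
eef_pos: [436.4, 142.6, 5.5]
eef_rot: [3.14, -0.001, 1.262]
wrist_force: [0.5, 0.8, -0.1]
finger_gap: 57.3
clock: 2.95
eef_pos: [436.3, 142.6, 5.2]
eef_rot: [3.141, -0.001, 1.262]
wrist_force: [-1.7, -1.0, 7.7]
finger_gap: 49.8
t 2.95 p [436.3 142.6   5.2] r [ 3.141e+00 -1.000e-03  1.262e+00] F [-1.7 -1.   7.7] gap 49.8
```

```bash
python3 - <<'E'
from h import *
plan(518,120,115,1.73,5,40,x0=[436.3,142.6,105.2,1.262])
E
python3 -m jog '[[0,0,-3,0,0,0,40],[0,0,-4,0,0,0,40],[0,0,-3,0,0,0,40]]'
```

```text
from [436.3 142.6 105.2] 1.262 dist 85.3 turn 0.468 per row 17.1 0.094
[[0.07,1.69,-0.2,0,0,-0.094,40],[-0.1,1.7,-0.19,0,0,-0.093,40],[-0.25,1.67,-0.2,0,0,-0.094,40],[-0.4,1.65,-0.19,0,0,-0.093,40],[-0.56,1.6,-0.2,0,0,-0.094,40]]
clock: 3.25
eef_pos: [435.9, 142.5, 106.5]
eef_rot: [3.141, -0.0, 1.262]
wrist_force: [0.4, -0.2, -1.1]
finger_gap: 50.0
```

```bash
python3 -m jog '[[0.07,1.69,-0.2,0,0,-0.094,40],[-0.1,1.7,-0.19,0,0,-0.093,40],[-0.25,1.67,-0.2,0,0,-0.094,40],[-0.4,1.65,-0.19,0,0,-0.093,40],[-0.56,1.6,-0.2,0,0,-0.094,40],[0,0,0,0,0,0,40],[0,0,0,0,0,0,40]]'
python3 - <<'E'
from h import *
c=snap("wrist","w3"); st();
E
```

```text
clock: 3.95
eef_pos: [516.9, 119.9, 113.9]
eef_rot: [-3.141, -0.0, 1.727]
wrist_force: [-0.1, -0.2, -0.9]
finger_gap: 49.9
t 4.0 p [516.8 120.  114. ] r [-3.141 -0.     1.727] F [-1.  -0.7 -1.9] gap 50.0
```

View pics/w3.png

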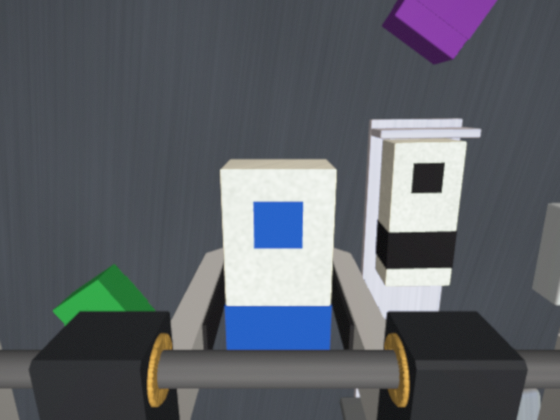

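```bash
python3 - <<'E'
from h import *
c=load("w3"); crop(c,355,110,495,310,3,"w3b")
im=c["color"]; hsv=cv2.cvtColor(im,cv2.COLOR_BGR2HSV)
def cen(mask,win,z):
    k=np.zeros(mask.shape,np.uint8);k[win[1]:win[3],win[0]:win[2]]=1
    m=cv2.morphologyEx((mask>0).astype(np.uint8)*k,cv2.MORPH_OPEN,np.ones((3,3),np.uint8)); 
    k=max(cv2.findContours(m,0,1)[0],key=cv2.contourArea); w=np.array([plane(c,u,v,z)[:2] for u,v in k[:,0]],np.float32)
    (a,b),s,ang=cv2.minAreaRect(w); print(np.round([a,b],1),np.round(s,1),round(ang,1)); return np.array([a,b])
z=float(monitor.read_state()["eef_pos"][2])
sb=cen(cv2.inRange(hsv,*map(np.array,BLUE)),(235,190,320,265),z+26.6)
sk=cen(cv2.inRange(hsv,*map(np.array,BLK)),(405,155,455,200),40)
bk=cen(cv2.inRange(hsv,*map(np.array,BLK)),(370,210,470,280),40)
face(c,z+26.6,(280,280),[BLUE],win=(215,168,340,348))
face(c,40,(415,200),[BLK],win=(378,139,466,286))
d=sk-bk; print("black yaw",np.arctan2(d[1],d[0]))
E
```

```text
[511.1 149.3] [21.7 21.4] 9.0
[615.1 168.1] [20.  19.3] 9.0
[620.2 116.6] [58.7 34.3] 9.0
face ctr 513.5 130.8 size 57.2 88.2 yaw(long axis) 1.727
face ctr 614.6 139.2 size 60.9 112.5 yaw(long axis) 1.756
black yaw 1.6690416422489125
```

View pics/w3b.png

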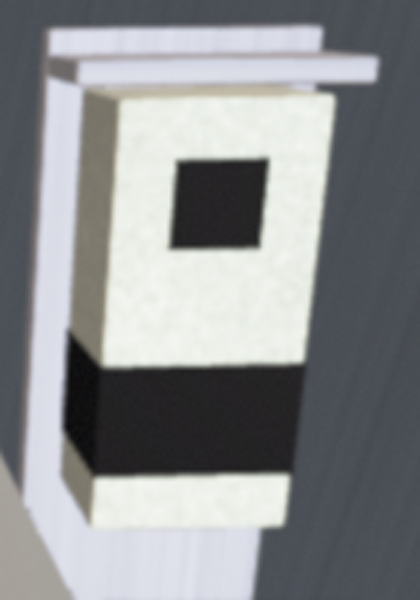

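```bash
python3 - <<'E'
from h import *
c=load("w3")
q=np.array([plane(c,355+u/3,110+v/3,40)[:2] for u,v in [(119,98),(334,94),(287,526),(93,525)]])
print(q.round(1).tolist(),q.mean(0).round(1),[np.linalg.norm(q[i]-q[(i+1)%4]).round(1) for i in range(4)])
for a,b in((3,0),(2,1)): print(np.arctan2(*(q[b]-q[a])[::-1]))
w=q[1]-q[0]+q[2]-q[3]; print("yaw from ends",np.arctan2(w[1],w[0])+np.pi/2)
yaw=1.727; y=np.array([np.cos(yaw),np.sin(yaw)]); x=np.array([np.sin(yaw),-np.cos(yaw)])
sk=np.array([615.1,168.1]); d=sk-q.mean(0); print("black sq off",d@x,d@y)
d=np.array([511.1,149.3])-np.array([516.9,120]); print("blue sq vs tcp",d@x,d@y)
c=load("w2"); hsv=cv2.cvtColor(c["color"],cv2.COLOR_BGR2HSV); m=cv2.inRange(hsv,*map(np.array,BLUE)); m[240:]=0
k=max(cv2.findContours(m,0,1)[0],key=cv2.contourArea); (u,v),s,a=cv2.minAreaRect(k); p=plane(c,u,v,32)[:2]
q=np.array([plane(c,*t,32)[:2] for t in [(235.5,160),(326,160),(320,334),(239,334)]]); print(q.mean(0),[np.linalg.norm(q[i]-q[(i+1)%4]).round(1) for i in range(4)])
yaw=1.262; y=np.array([np.cos(yaw),np.sin(yaw)]); x=np.array([np.sin(yaw),-np.cos(yaw)]); d=p-q.mean(0);print("blue sq off",d@x,d@y)
E
```

```text
[[586.2, 188.2], [634.7, 196.8], [655.3, 89.2], [606.0, 81.7]] [620.6 139. ] [np.float64(49.2), np.float64(109.5), np.float64(49.9), np.float64(108.4)]
1.7545746357417191
1.7605707512545101
yaw from ends 1.7338767591374387
black sq off -0.8598906227114422 29.608804510873046
blue sq vs tcp -1.1712065089025043 29.845573797692424
[436.35895188 142.28812977] [np.float64(48.6), np.float64(107.6), np.float64(50.1), np.float64(107.6)]
blue sq off -0.24464059252610962 29.952970066685978
```

```bash
python3 - <<'E'
from h import *
plan(620.6,139,95,1.742,4,40)
E
```

```text
from [516.8 120.  114. ] 1.727 dist 107.3 turn 0.015 per row 26.8 0.004
[[0.06,2.64,0.47,0,0,-0.004,40],[0.06,2.64,0.48,0,0,-0.003,40],[0.04,2.64,0.47,0,0,-0.004,40],[0.04,2.63,0.48,0,0,-0.004,40]]
```

```bash
python3 -m jog '[[0.06,2.64,0.47,0,0,-0.004,40],[0.06,2.64,0.48,0,0,-0.003,40],[0.04,2.64,0.47,0,0,-0.004,40],[0.04,2.63,0.48,0,0,-0.004,40],[0,0,0,0,0,0,40],[0,0,0,0,0,0,40]]'
python3 - <<'E'
from h import *
c=snap("wrist","w4"); st();
E
```

```text
clock: 4.6
eef_pos: [620.5, 139.4, 94.7]
eef_rot: [-3.14, -0.0, 1.744]
wrist_force: [0.2, 0.3, -1.2]
finger_gap: 50.1
t 4.65 p [620.4 139.3  95.2] r [-3.141 -0.     1.744] F [ 0.1  0.3 -1.5] gap 49.8
```

View pics/w4.png

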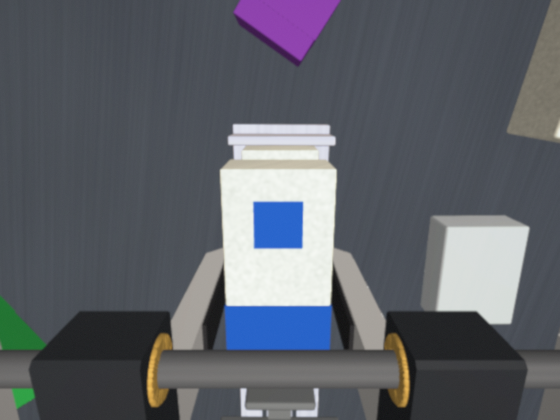

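```bash
python3 -m jog '[[0,0,2,0,0,0,40],[0,0,1.6,0,0,0,40],[0,0,0.9,0,0,0,40],[0,0,0.4,0,0,0,40],[0,0,0,0,0,0,40],[0,0,0,0,0,0,40]]'
```

```text
clock: 5.25
eef_pos: [621.5, 139.2, 46.8]
eef_rot: [3.141, -0.0, 1.745]
wrist_force: [0.9, -0.2, -1.7]
finger_gap: 49.7
```

```bash
python3 -m jog '[[0,0,0.1,0,0,0,40],[0,0,0,0,0,0,40]]'; python3 -m jog '[[0,0,0.05,0,0,0,40],[0,0,0,0,0,0,40]]'
```

```text
clock: 5.45
eef_pos: [621.4, 139.1, 45.5]
eef_rot: [3.141, -0.0, 1.745]
wrist_force: [0.0, 0.4, -0.9]
finger_gap: 50.0
clock: 5.65
eef_pos: [621.4, 139.1, 45.2]
eef_rot: [3.141, 0.0, 1.745]
wrist_force: [-1.8, -0.8, 3.1]
finger_gap: 49.8
```

Contact (the vertical force flipped sign). Release, rise and inspect.

```bash
python3 -m jog '[[0,0,0,0,0,0,56],[0,0,0,0,0,0,65],[0,0,0,0,0,0,75],[0,0,0,0,0,0,75]]'; python3 -m jog '[[0,0,-3,0,0,0,80],[0,0,-4,0,0,0,80],[-0.5,0,-4,0,0,0,100],[0,0,0,0,0,0,100],[0,0,0,0,0,0,100]]'
python3 - <<'E'
from h import *
c=snap("wrist","w5"); st();
c=snap("top","t5"); crop(c,185,140,325,240,5,"t5c")
c=snap("scene","s5"); crop(c,280,200,400,300,5,"s5c")
E
```

```text
clock: 6.05
eef_pos: [621.3, 139.1, 44.7]
eef_rot: [3.142, -0.0, 1.745]
wrist_force: [0.0, -0.2, 0.3]
finger_gap: 69.8
clock: 6.55
eef_pos: [622.3, 134.2, 155.2]
eef_rot: [3.14, 0.0, 1.745]
wrist_force: [-0.2, -0.2, 0.9]
finger_gap: 93.1
t 6.6 p [621.8 134.1 154. ] r [-3.141 -0.     1.745] F [-0.1 -0.1 -0.8] gap 93.7
```

View pics/w5.png

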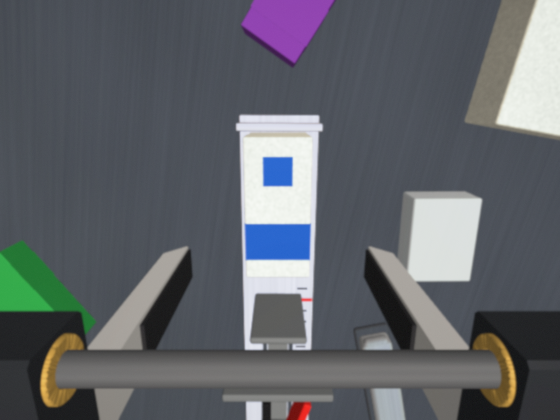

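View pics/s5c.png

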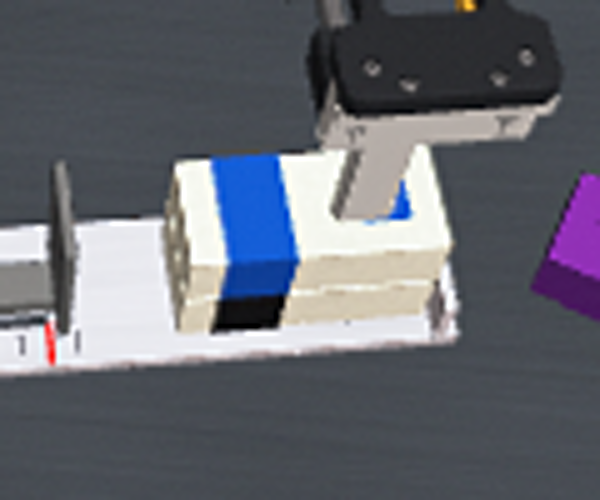

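```bash
python3 - <<'E'
from h import *
c=load("w5"); hsv=cv2.cvtColor(c["color"],cv2.COLOR_BGR2HSV); m=cv2.inRange(hsv,*map(np.array,BLUE)); m[200:]=0;m[:150]=0; m[:,:255]=0; m[:,300:]=0
k=max(cv2.findContours(m,0,1)[0],key=cv2.contourArea); (u,v),s,a=cv2.minAreaRect(k); print(u,v,plane(c,u,v,72)[:2])
face(c,72,(280,200),[BLUE],win=(242,136,313,278),vmin=225)
face(c,72,(280,200),[BLUE],win=(242,136,313,278),vmin=235)
plan(430,-162,145,1.638,8,100)
E
```

```text
277.5 171.0 [614.71458837 168.84223152]
face ctr 620.4 139.0 size 50.6 108.8 yaw(long axis) 1.732
face ctr 619.7 139.5 size 50.3 106.9 yaw(long axis) 1.744
from [621.5 134.2 153.2] 1.745 dist 352.8 turn -0.107 per row 44.1 -0.013
[[-3.23,-3.0,0.1,0,0,0.013,100],[-3.27,-2.96,0.1,0,0,0.014,100],[-3.31,-2.91,0.11,0,0,0.013,100],[-3.35,-2.86,0.1,0,0,0.013,100],[-3.39,-2.83,0.1,0,0,0.014,100],[-3.42,-2.77,0.1,0,0,0.013,100],[-3.46,-2.74,0.11,0,0,0.014,100],[-3.5,-2.68,0.1,0,0,0.013,100]]
```

Blue measures (620.2, 139.1), against black (620.6, 139.0): flush. Now the yellow.

```bash
python3 -m jog '[[-3.23,-3.0,0.1,0,0,0.013,100],[-3.27,-2.96,0.1,0,0,0.014,100],[-3.31,-2.91,0.11,0,0,0.013,100],[-3.35,-2.86,0.1,0,0,0.013,100],[-3.39,-2.83,0.1,0,0,0.014,100],[-3.42,-2.77,0.1,0,0,0.013,100],[-3.46,-2.74,0.11,0,0,0.014,100],[-3.5,-2.68,0.1,0,0,0.013,100]]'
python3 -m jog '[[0,0,2,0,0,0,100],[0,0,2,0,0,0,100],[0,0,0,0,0,0,100],[0,0,0,0,0,0,100]]'
python3 - <<'E'
from h import *
c=snap("wrist","w6"); st();
E
```

```text
clock: 7.5
eef_pos: [429.0, -162.9, 145.6]
eef_rot: [-3.14, -0.001, 1.638]
wrist_force: [0.7, -1.2, -0.4]
finger_gap: 93.6
clock: 7.9
eef_pos: [430.4, -161.7, 106.4]
eef_rot: [-3.14, -0.001, 1.638]
wrist_force: [0.1, -0.7, 0.1]
finger_gap: 93.9
t 7.95 p [ 430.8 -161.8  106.9] r [-3.142 -0.     1.638] F [ 0.1  0.8 -0.4] gap 93.9
```

View pics/w6.png

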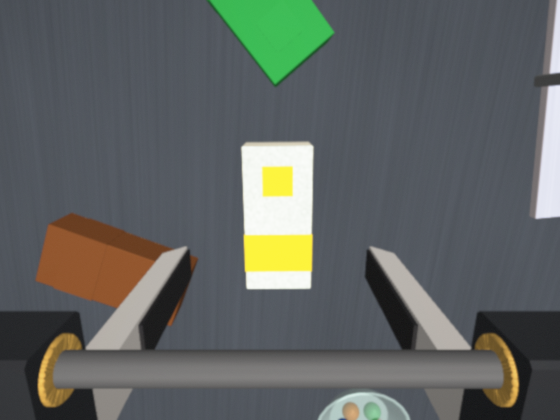

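```bash
python3 - <<'E'
from h import *
c=load("w6")
for v in (210,225): face(c,32,(278,215),[YEL],vmin=v)
q=np.array([plane(c,*t,32)[:2] for t in [(242,147),(313,147),(311,289),(247,289)]]); print(q.mean(0),[np.linalg.norm(q[i]-q[(i+1)%4]).round(1) for i in range(4)])
hsv=cv2.cvtColor(c["color"],cv2.COLOR_BGR2HSV); m=cv2.inRange(hsv,*map(np.array,YEL)); m[215:]=0
k=max(cv2.findContours(m,0,1)[0],key=cv2.contourArea); (u,v),s,a=cv2.minAreaRect(k); sq=plane(c,u,v,32)[:2]
yaw=1.638; y=np.array([np.cos(yaw),np.sin(yaw)]); x=np.array([np.sin(yaw),-np.cos(yaw)])
print("sq",sq,"centre from sq",sq-29.8*y)
ctr=q.mean(0)
for p in [(197,262),(172,324),(190,245)]: d=plane(c,*p,32)[:2]-ctr; print("brown",p,d@x,d@y)
E
```

```text
face ctr 428.8 -161.7 size 51.7 109.5 yaw(long axis) 1.646
face ctr 429.0 -161.5 size 51.8 108.0 yaw(long axis) 1.639
[ 429.45074025 -162.64246481] [np.float64(49.2), np.float64(109.0), np.float64(49.6), np.float64(109.0)]
sq [ 426.46983561 -132.18548099] centre from sq [ 428.47099795 -161.91821295]
brown (197, 262) -61.656641744283455 -31.872033162125874
brown (172, 324) -84.96077118688069 -85.63306471404765
brown (190, 245) -66.0495492094844 -18.09000563762143
```

```bash
python3 -m jog '[[0,-0.09,3.5,0,0,-0.002,78],[0,-0.07,3.5,0,0,0,78],[0,0,2.2,0,0,0,78],[0,0,0.9,0,0,0,78],[0,0,0,0,0,0,78],[0,0,0,0,0,0,60],[0,0,0,0,0,0,40],[0,0,0,0,0,0,40]]' 20
python3 -m jog '[[0,0,0,0,0,0,40],[0,0,0,0,0,0,40],[0,0,0,0,0,0,40]]'
python3 - <<'E'
from h import *
st()
E
```

```text
clock: 8.75
eef_pos: [429.5, -162.3, 6.5]
eef_rot: [3.14, 0.001, 1.64]
wrist_force: [0.2, -1.3, -0.2]
finger_gap: 52.5
clock: 9.05
eef_pos: [429.4, -162.3, 6.4]
eef_rot: [3.14, 0.001, 1.64]
wrist_force: [-0.6, 1.2, 7.7]
finger_gap: 49.9
t 9.05 p [ 429.4 -162.3    6.4] r [3.14e+00 1.00e-03 1.64e+00] F [-0.6  1.2  7.7] gap 49.9
```

```bash
python3 - <<'E'
from h import *
plan(516,122,150,1.742,8,40,x0=[429.4,-162.3,126.4,1.640])
E
python3 -m jog '[[0,0,-2,0,0,0,40],[0,0,-4,0,0,0,40],[0,0,-4,0,0,0,40],[0,0,-2,0,0,0,40]]'
```

```text
from [ 429.4 -162.3  126.4] 1.64 dist 298.1 turn 0.102 per row 37.3 0.013
[[3.47,1.33,-0.29,0,0,-0.013,40],[3.45,1.37,-0.3,0,0,-0.013,40],[3.44,1.41,-0.29,0,0,-0.012,40],[3.42,1.46,-0.3,0,0,-0.013,40],[3.39,1.5,-0.29,0,0,-0.013,40],[3.38,1.54,-0.3,0,0,-0.013,40],[3.36,1.59,-0.29,0,0,-0.012,40],[3.34,1.63,-0.3,0,0,-0.013,40]]
clock: 9.45
eef_pos: [429.7, -162.4, 128.9]
eef_rot: [3.138, 0.002, 1.64]
wrist_force: [0.6, 0.9, -1.5]
finger_gap: 50.0
```

```bash
python3 -m jog '[[3.47,1.33,-0.29,0,0,-0.013,40],[3.45,1.37,-0.3,0,0,-0.013,40],[3.44,1.41,-0.29,0,0,-0.012,40],[3.42,1.46,-0.3,0,0,-0.013,40],[3.39,1.5,-0.29,0,0,-0.013,40],[3.38,1.54,-0.3,0,0,-0.013,40],[3.36,1.59,-0.29,0,0,-0.012,40],[3.34,1.63,-0.3,0,0,-0.013,40]]'
python3 -m jog '[[0,0,0,0,0,0,40],[0,0,0,0,0,0,40],[0,0,0,0,0,0,40]]'
python3 - <<'E'
from h import *
c=snap("wrist","w7"); st();crop(c,355,110,495,310,3,"w7b")
E
```

```text
clock: 10.25
eef_pos: [515.7, 123.8, 149.5]
eef_rot: [3.142, 0.0, 1.742]
wrist_force: [0.2, -1.1, -1.2]
finger_gap: 49.8
clock: 10.55
eef_pos: [515.3, 121.5, 149.1]
eef_rot: [-3.141, 0.0, 1.741]
wrist_force: [0.5, -0.6, -1.4]
finger_gap: 49.9
t 10.6 p [515.4 121.3 149.1] r [-3.141  0.     1.741] F [-0.3  0.  -1.1] gap 50.0
```

View pics/w7.png

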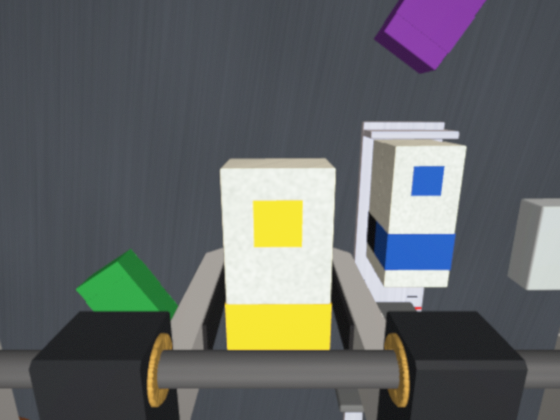

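View pics/w7b.png

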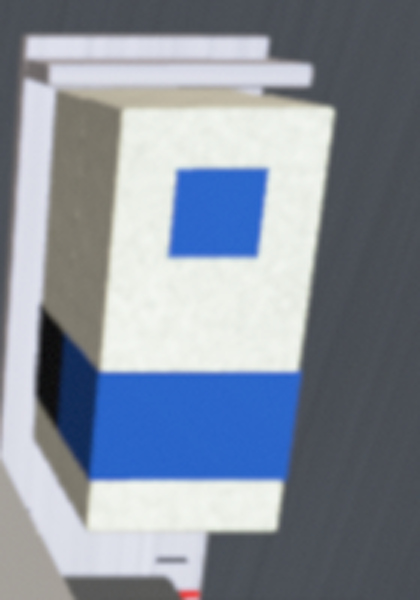

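```bash
python3 - <<'E'
from h import *
c=load("w7")
q=np.array([plane(c,355+u/3,110+v/3,72)[:2] for u,v in [(122,107),(334,107),(278,530),(87,530)]])
print(q.round(1).tolist(),q.mean(0).round(1),[np.linalg.norm(q[i]-q[(i+1)%4]).round(1) for i in range(4)])
for a,b in((3,0),(2,1)): print(np.arctan2(*(q[b]-q[a])[::-1]))
w=q[1]-q[0]+q[2]-q[3]; print("yaw from ends",np.arctan2(w[1],w[0])+np.pi/2)
hsv=cv2.cvtColor(c["color"],cv2.COLOR_BGR2HSV)
def sq(col,win,z):
    m=cv2.inRange(hsv,*map(np.array,col)); k=np.zeros_like(m);k[win[1]:win[3],win[0]:win[2]]=1;m*=k
    k=max(cv2.findContours(m,0,1)[0],key=cv2.contourArea); (u,v),s,a=cv2.minAreaRect(k); return plane(c,u,v,z)[:2]
b=sq(BLUE,(405,160,450,200),72); ye=sq(YEL,(240,190,315,255),149.1+25.6)
yaw=1.742; y=np.array([np.cos(yaw),np.sin(yaw)]); x=np.array([np.sin(yaw),-np.cos(yaw)])
t=np.array([515.4,121.3]); d=ye-t; print("yellow sq vs tcp",d@x,d@y); print("blue sq",b,"target tcp by squares",t+b-ye)
E
```

```text
[[585.9, 188.8], [634.5, 197.2], [654.1, 89.9], [605.1, 81.4]] [619.9 139.3] [np.float64(49.4), np.float64(109.0), np.float64(49.8), np.float64(109.1)]
1.7474441544945558
1.7511893040163726
yaw from ends 1.7414796931552115
yellow sq vs tcp -1.4540079312645011 30.94023188076144
blue sq [614.42264954 168.61055251] target tcp by squares [621.12664286 138.37037127]
```

```bash
python3 - <<'E'
from h import *
plan(620.8,138.2,125,1.745,4,40)
E
```

```text
from [515.4 121.3 149.1] 1.741 dist 109.5 turn 0.004 per row 27.4 0.001
[[-0.03,2.67,0.6,0,0,-0.001,40],[-0.03,2.67,0.61,0,0,-0.001,40],[-0.04,2.67,0.6,0,0,-0.001,40],[-0.04,2.67,0.6,0,0,-0.001,40]]
```

```bash
python3 -m jog '[[-0.03,2.67,0.6,0,0,-0.001,40],[-0.03,2.67,0.61,0,0,-0.001,40],[-0.04,2.67,0.6,0,0,-0.001,40],[-0.04,2.67,0.6,0,0,-0.001,40],[0,0,0,0,0,0,40],[0,0,0,0,0,0,40]]'
python3 - <<'E'
from h import *
c=snap("wrist","w8"); st();
E
```

```text
clock: 11.2
eef_pos: [620.8, 138.2, 124.5]
eef_rot: [-3.14, 0.0, 1.745]
wrist_force: [0.6, -0.5, -1.0]
finger_gap: 49.6
t 11.25 p [620.6 138.4 125. ] r [-3.141  0.     1.745] F [ 0.   0.1 -0.4] gap 50.0
```

View pics/w8.png

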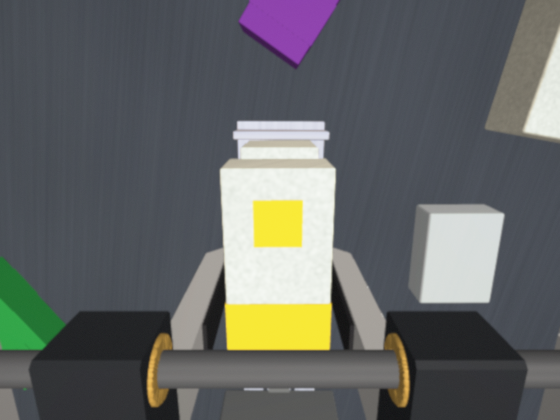

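```bash
python3 -m jog '[[0,0,2,0,0,0,40],[0,0,1.4,0,0,0,40],[0,0,0.8,0,0,0,40],[0,0,0.3,0,0,0,40],[0,0,0,0,0,0,40],[0,0,0,0,0,0,40]]'; python3 -m jog '[[0,0,0.08,0,0,0,40],[0,0,0,0,0,0,40]]'; python3 -m jog '[[0,0,0.06,0,0,0,40],[0,0,0,0,0,0,40]]'
```

```text
clock: 11.85
eef_pos: [621.3, 139.3, 80.7]
eef_rot: [3.141, -0.0, 1.746]
wrist_force: [-0.4, -0.1, -1.0]
finger_gap: 50.1
clock: 12.05
eef_pos: [621.2, 139.3, 79.6]
eef_rot: [3.141, -0.0, 1.746]
wrist_force: [-0.0, -0.4, -0.7]
finger_gap: 50.1
clock: 12.25
eef_pos: [621.1, 139.2, 78.7]
eef_rot: [3.142, 0.0, 1.746]
wrist_force: [-0.9, 0.9, -1.2]
finger_gap: 49.9
```

```bash
python3 -m jog '[[-0.1,-0.03,0,0,0,0,40],[0,0,0,0,0,0,40]]'; python3 -m jog '[[0,0,0.04,0,0,0,40],[0,0,0,0,0,0,40]]';python3 -m jog '[[0,0,0.04,0,0,0,40],[0,0,0,0,0,0,40]]'
```

```text
clock: 12.45
eef_pos: [620.9, 138.0, 78.7]
eef_rot: [-3.142, 0.0, 1.746]
wrist_force: [0.1, 0.9, -1.3]
finger_gap: 49.3
clock: 12.65
eef_pos: [621.1, 138.1, 78.5]
eef_rot: [3.141, 0.0, 1.746]
wrist_force: [-0.7, -0.6, 1.6]
finger_gap: 49.8
clock: 12.85
eef_pos: [621.1, 138.1, 78.4]
eef_rot: [3.141, 0.0, 1.746]
wrist_force: [-1.3, -1.5, 5.0]
finger_gap: 50.3
```

```bash
python3 -m jog '[[0,0,0,0,0,0,56],[0,0,0,0,0,0,65],[0,0,0,0,0,0,75],[0,0,0,0,0,0,78]]'; python3 -m jog '[[0,0,-3,0,0,0,80],[0,0,-3,0,0,0,80],[-2,0,-1,0,0,0,80],[-3,0,0,0,0,0,80],[-3,0,0,0,0,0,80],[0,0,0,0,0,0,80],[0,0,0,0,0,0,80]]'
python3 - <<'E'
from h import *
c=snap("wrist","w9"); st();
c=snap("scene","s9"); crop(c,180,180,400,300,3.6,"s9c")
c=snap("top","t9"); crop(c,185,130,385,240,4,"t9c")
E
```

```text
clock: 13.25
eef_pos: [620.9, 138.2, 77.7]
eef_rot: [-3.141, -0.0, 1.746]
wrist_force: [0.0, -0.9, 0.9]
finger_gap: 71.7
clock: 13.95
eef_pos: [634.8, 59.2, 147.7]
eef_rot: [-3.141, -0.0, 1.745]
wrist_force: [0.8, 0.5, 0.0]
finger_gap: 75.2
t 14.0 p [634.7  59.9 147.7] r [-3.141 -0.     1.746] F [-0.   0.1 -0.3] gap 75.2
```

View pics/w9.png

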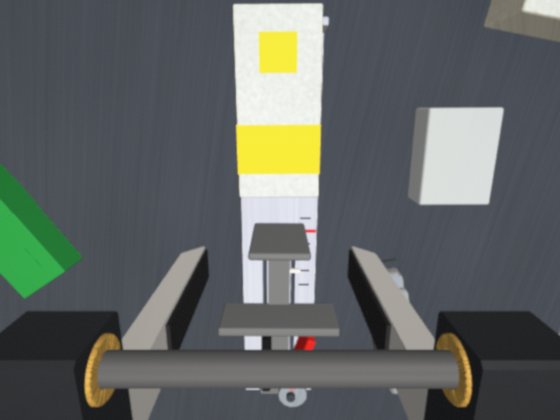

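View pics/s9c.png

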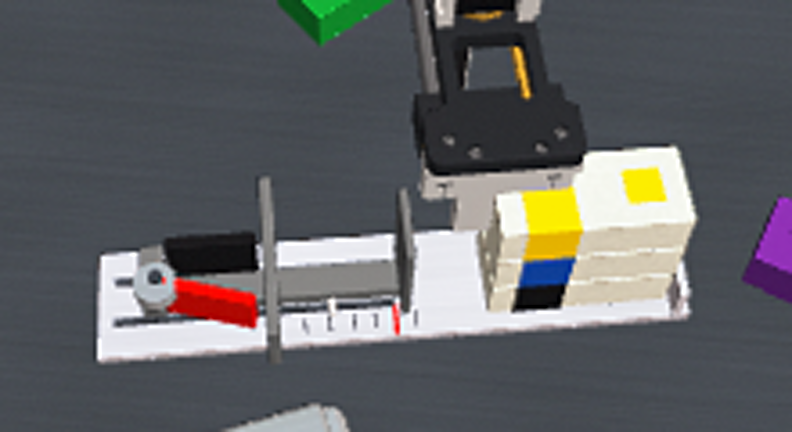

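View pics/t9c.png

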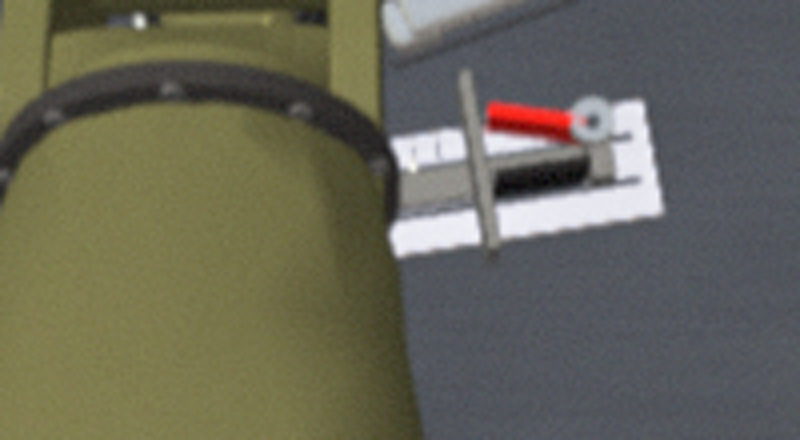

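```bash
python3 - <<'E'
from h import *
c=load("w9"); crop(c,210,185,350,415,3.4,"w9c")
face(c,104,(278,110),[YEL],win=(228,4,325,197),vmin=210)
E
```

```text
face ctr 619.9 138.3 size 51.4 108.4 yaw(long axis) 1.745
```

View pics/w9c.png

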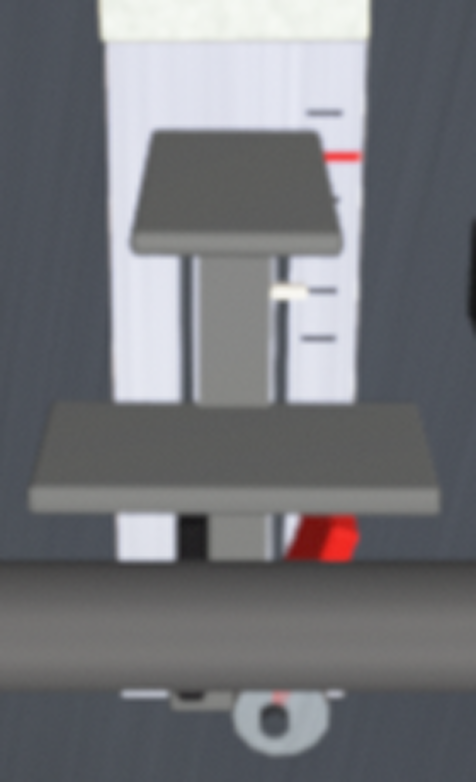

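```bash
python3 - <<'E'
from h import *
c=load("w9")
def P(u,v,z): return plane(c,210+u/3.4,185+v/3.4,z)[:2]
L,Rr=P(29,513,60),P(440,513,60); print("shoulder rear",L.round(1),Rr.round(1),np.linalg.norm(L-Rr),"yaw",np.arctan2(*(Rr-L)[::-1])+np.pi/2)
yaw=1.745; y=np.array([np.cos(yaw),np.sin(yaw)]); x=np.array([np.sin(yaw),-np.cos(yaw)])
a=[P(106,100,8),P(116,390,8)];b=[P(367,100,8),P(354,400,8)]
for e in(a,b): print("plate edge",np.round(e,1).tolist(),np.arctan2(*(e[0]-e[1])[::-1]), [k@x for k in e])
m=P(343,157,8); mp=P(290,291,14); sh=(L+Rr)/2
print("mark",m,"ptr",mp,"shoulder",sh)
print("x: plate mid",(a[0]@x+b[0]@x)/2,"mark",m@x,"ptr",mp@x,"sh",sh@x)
print("y: mark",m@y,"ptr",mp@y,"sh",sh@y,"stop back/front",P(230,253,85)@y,"col",np.array([619.9,138.3])@y, np.array([619.9,138.3])@x)
E
```

```text
shoulder rear [602.3 -54.7] [703.5 -36.9] 102.772582199228 yaw 1.7454047525601921
plate edge [[602.8, 39.1], [618.4, -47.2]] 1.7499516192646203 [np.float64(600.4451956362776), np.float64(600.8791191041084)]
plate edge [[672.2, 51.3], [687.0, -38.4]] 1.733868455968215 [np.float64(670.9274426550605), np.float64(669.915935157383)]
mark [669.04975754  34.21964498] ptr [661.42418796  -4.89324037] shoulder [652.90956189 -45.81453619]
x: plate mid 635.6863191456691 mark 664.8546878715005 ptr 650.5653337014523 sh 635.0869382424676
y: mark -82.26059921542029 ptr -119.45981250773978 sh -158.2859709836154 stop back/front -77.034594284596 col 28.763315043123704 634.488433076388
```

```bash
python3 - <<'E'
from h import *
yaw=1.745; y=np.array([np.cos(yaw),np.sin(yaw)]); x=np.array([np.sin(yaw),-np.cos(yaw)])
w=635.2*x-177*y; print(w); plan(w[0],w[1],120,1.745,4,80)
E
```

```text
[656.26450128 -64.2257297 ]
from [634.7  60.4 147.8] 1.747 dist 129.5 turn -0.002 per row 32.4 -0.0
[[-3.16,-0.01,0.69,0,0,0.0,80],[-3.16,-0.02,0.7,0,0,0.001,80],[-3.17,-0.01,0.69,0,0,0.0,80],[-3.16,-0.01,0.7,0,0,0.001,80]]
```

```bash
python3 -m jog '[[-3.16,-0.01,0.69,0,0,0,80],[-3.16,-0.02,0.7,0,0,0.001,80],[-3.17,-0.01,0.69,0,0,0,80],[-3.16,-0.01,0.7,0,0,0.001,80],[0,0,0,0,0,0,80],[0,0,0,0,0,0,80]]'
python3 - <<'E'
from h import *
c=snap("wrist","w10"); st(); yaw=1.745; y=np.array([np.cos(yaw),np.sin(yaw)]); x=np.array([np.sin(yaw),-np.cos(yaw)])
p=np.array(monitor.read_state()["eef_pos"][:2]); print(p@x,p@y)
E
```

```text
clock: 14.7
eef_pos: [656.3, -64.7, 119.8]
eef_rot: [-3.141, -0.0, 1.744]
wrist_force: [-0.5, 0.7, -0.7]
finger_gap: 75.3
t 14.75 p [656.4 -64.2 120.2] r [ 3.141 -0.     1.745] F [-0.4  0.5  1. ] gap 75.4
635.3226022899413 -176.9501029724617
```

View pics/w10.png

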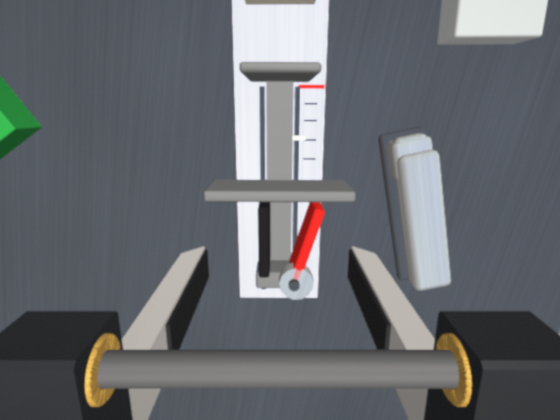

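```bash
python3 - <<'E'
from h import *
c=load("w10"); yaw=1.745; y=np.array([np.cos(yaw),np.sin(yaw)]); x=np.array([np.sin(yaw),-np.cos(yaw)])
def f(u,v,z,n): p=plane(c,u,v,z)[:2]; print(n,"xr",round(p@x,1),"yr",round(p@y,1))
f(312,87,8,"mark"); f(299,137.5,14,"ptr"); f(205,199,60,"shL"); f(355,199,60,"shR"); f(408,265,42,"stapler"); f(400,275,0,"stapler foot")
f(264,240,60,"bar"); f(323,206,58,"lever corner"); f(295,283,58,"pivot")
crop(c,190,40,370,310,2.2,"w10c")
E
```

```text
mark xr 659.8 yr -82.5
ptr xr 650.2 yr -119.8
shL xr 584.3 yr -157.2
shR xr 686.2 yr -157.3
stapler xr 734.0 yr -214.2
stapler foot xr 744.1 yr -243.1
bar xr 624.1 yr -186.8
lever corner xr 664.9 yr -162.7
pivot xr 646.3 yr -221.2
```

View pics/w10c.png

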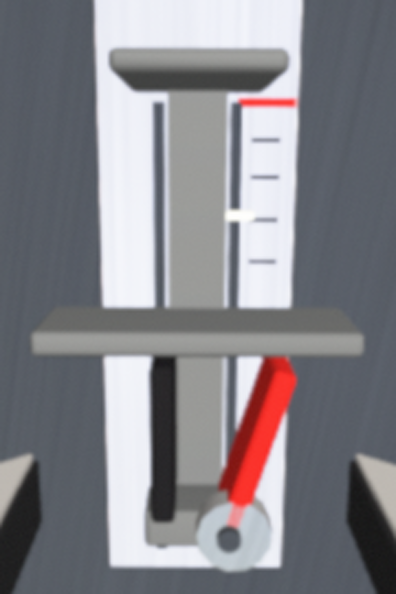

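```bash
python3 -m jog '[[0,0,3.5,0,0,0,80],[0,0,3.5,0,0,0,80],[0,0,2,0,0,0,80],[0,0,0.8,0,0,0,80],[0,0,0,0,0,0,80],[0,0,0,0,0,0,80]]'
python3 - <<'E'
from h import *
c=snap("wrist","w11"); st(); yaw=1.745; y=np.array([np.cos(yaw),np.sin(yaw)]); x=np.array([np.sin(yaw),-np.cos(yaw)])
p=np.array(monitor.read_state()["eef_pos"][:2]); print(p@x,p@y)
E
```

```text
clock: 15.35
eef_pos: [657.1, -64.8, 23.6]
eef_rot: [3.14, 0.001, 1.744]
wrist_force: [0.1, -0.4, -0.1]
finger_gap: 75.1
t 15.4 p [657.2 -65.   23.8] r [3.139e+00 1.000e-03 1.744e+00] F [-0.2 -0.2 -0.3] gap 75.2
635.9731340979934 -177.88112103604826
```

View pics/w11.png

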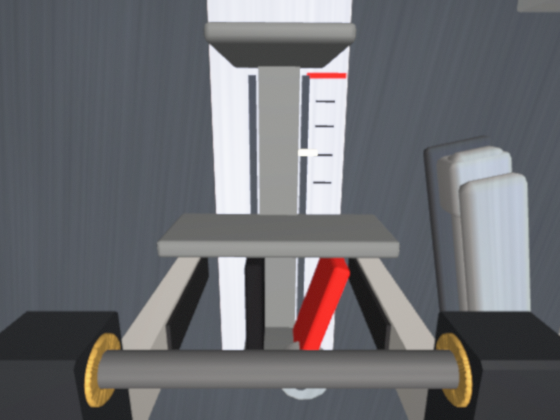

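```bash
python3 -m jog '[[0.5,-0.07,0.1,0,0,0,80],[0.6,0,0,0,0,0,80],[0.5,0,0,0,0,0,80],[0.5,0,0,0,0,0,80],[0.5,0,0,0,0,0,80],[0.5,0,0,0,0,0,80],[0,0,0,0,0,0,80]]'
cat >> h.py <<'E'
def legchk(tag):
    c=snap("wrist",tag); st(); yaw=1.745; y=np.array([np.cos(yaw),np.sin(yaw)]); x=np.array([np.sin(yaw),-np.cos(yaw)])
    p=np.array(monitor.read_state()["eef_pos"][:2]); print("tcp xr",p@x,"yr",p@y); return c
E
python3 - <<'E'
from h import *
c=legchk("w12")
E
```

```text
clock: 16.1
eef_pos: [650.1, -34.0, 21.0]
eef_rot: [-3.141, -0.0, 1.744]
wrist_force: [-0.1, -0.5, -0.3]
finger_gap: 75.2
t 16.15 p [650.  -34.2  20.8] r [-3.141e+00 -1.000e-03  1.744e+00] F [ 0.2  0.3 -0.8] gap 75.3
tcp xr 634.243881297924 yr -146.38482746665963
```

View pics/w12.png

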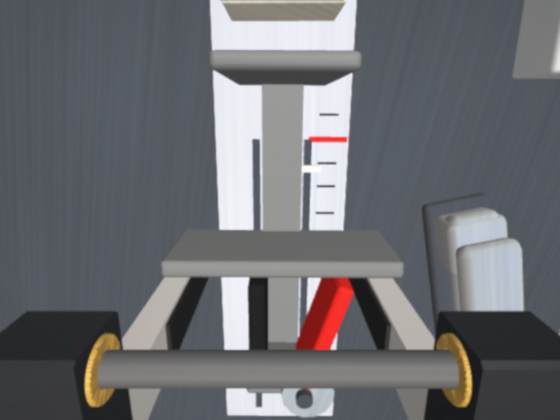

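```bash
cat >> h.py <<'E'
def pm(c,pv,mv,pu=313,mu=330):
    yaw=1.745; y=np.array([np.cos(yaw),np.sin(yaw)])
    a=plane(c,pu,pv,14)[:2]@y; b=plane(c,mu,mv,8)[:2]@y; print("ptr",a.round(1),"mark",b.round(1),"to go",(b-a).round(1))
E
python3 - <<'E'
from h import *
c=load("w12"); pm(c,169,139.5); crop(c,220,100,370,300,3,"w12c")
im=c["color"].astype(int)
red=(im[:,:,2]-im[:,:,1]>80); ys,xs=np.where(red[120:160,300:352]); print("red rows",np.mean(ys)+120,ys.min()+120,ys.max()+120)
E
```

```text
ptr -96.7 mark -82.2 to go 14.5
red rows 138.95675675675676 137 141
```

View pics/w12c.png

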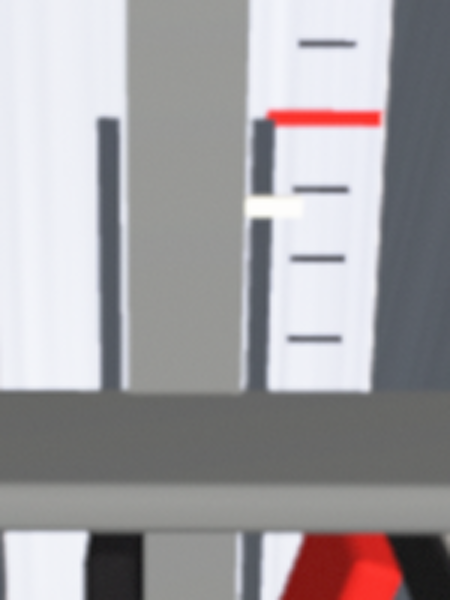

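```bash
python3 -m jog '[[0.4,0.05,0,0,0,0,80],[0.4,0.05,0,0,0,0,80],[0.4,0,-0.1,0,0,0,80],[0,0,0,0,0,0,80],[0,0,0,0,0,0,80]]'
python3 - <<'E'
from h import *
c=legchk("w13"); crop(c,220,130,370,330,3,"w13c")
im=c["color"].astype(int)
red=(im[:,:,2]-im[:,:,1]>80); ys,xs=np.where(red[130:210,300:352]); print("red rows",np.mean(ys)+130,ys.min()+130,ys.max()+130)
E
```

```text
clock: 16.65
eef_pos: [649.3, -22.5, 22.2]
eef_rot: [3.141, -0.0, 1.744]
wrist_force: [0.6, -0.9, -0.7]
finger_gap: 75.1
t 16.7 p [649.3 -22.6  22.2] r [ 3.141 -0.     1.744] F [-0.3 -0.1  0.3] gap 75.1
tcp xr 635.588739356959 yr -134.82145154049002
red rows 160.5165876777251 158 163
```

View pics/w13c.png

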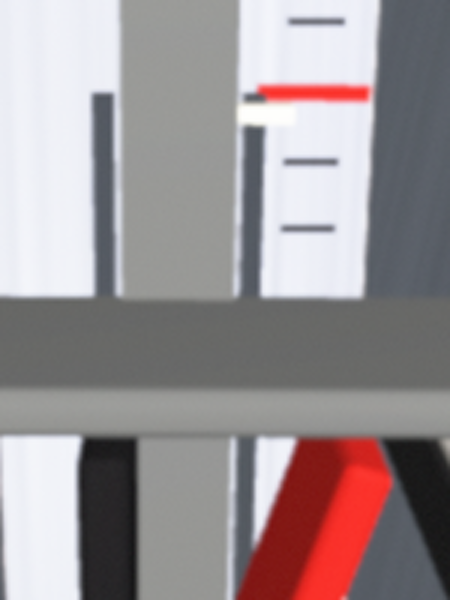

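```bash
python3 - <<'E'
from h import *
c=load("w13"); pm(c,168.0,160.9,309,325)
E
```

```text
ptr -84.9 mark -82.1 to go 2.8
```

```bash
python3 -m jog '[[0.2,-0.02,0,0,0,0,80],[0.1,-0.02,0,0,0,0,80],[0,0,0,0,0,0,80],[0,0,0,0,0,0,80]]'
python3 - <<'E'
from h import *
c=legchk("w14"); crop(c,220,130,370,330,3,"w14c")
im=c["color"].astype(int)
red=(im[:,:,2]-im[:,:,1]>80); ys,xs=np.where(red[130:210,312:352]); print("red rows",np.mean(ys)+130,ys.min()+130,ys.max()+130)
c=snap("scene","s14"); crop(c,180,180,400,300,3.6,"s14c")
E
```

```text
clock: 17.1
eef_pos: [648.4, -20.0, 22.1]
eef_rot: [3.141, -0.0, 1.744]
wrist_force: [0.6, -1.3, 0.4]
finger_gap: 75.4
t 17.15 p [648.3 -20.   22.2] r [3.142 0.    1.744] F [ 1.  -0.9  0.6] gap 75.4
tcp xr 635.0614891808202 yr -132.06650622299034
red rows 165.29813664596273 163 168
```

View pics/w14c.png

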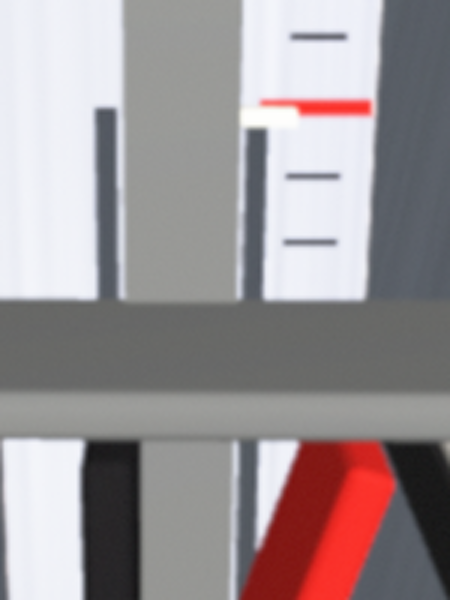

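View pics/s14c.png

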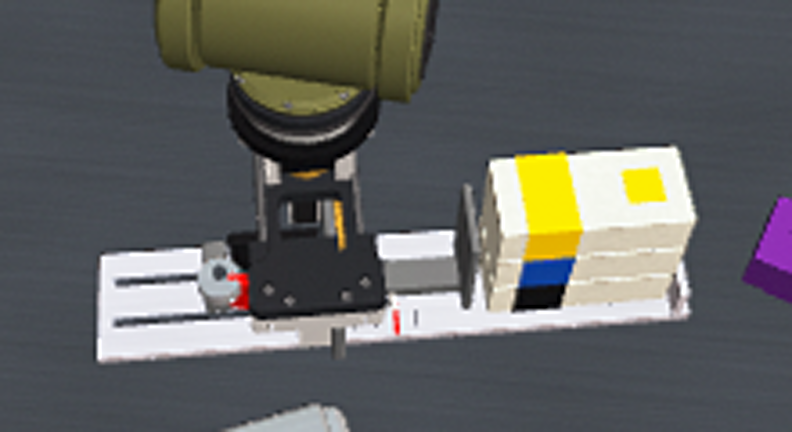

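```bash
python3 - <<'E'
from h import *
c=load("w14"); pm(c,169.2,165.6,310,327)
print(plane(c,310,169.2,14),plane(c,310,165.6,14))
E
```

```text
ptr -82.9 mark -81.9 to go 0.9
[655.0974284   31.14139923  14.        ] [654.72858328  32.98403155  14.        ]
```

```bash
python3 -m jog '[[0.08,0,0,0,0,0,80],[0,0,0,0,0,0,80]]'; python3 -m jog '[[0,0,0,0,0,0,60],[0,0,0,0,0,0,45],[0,0,0,0,0,0,30],[0,0,0,0,0,0,20],[0,0,0,0,0,0,20],[0,0,0,0,0,0,20],[0,0,0,0,0,0,20],[0,0,0,0,0,0,20]]' 25
python3 - <<'E'
from h import *
c=legchk("w15"); crop(c,220,130,370,330,3,"w15c")
E
```

```text
clock: 17.4
eef_pos: [648.2, -19.2, 22.1]
eef_rot: [3.141, 0.0, 1.744]
wrist_force: [1.4, -2.8, 1.5]
finger_gap: 75.0
clock: 18.2
eef_pos: [649.0, -19.0, 22.6]
eef_rot: [3.139, 0.0, 1.744]
wrist_force: [6.1, -1.0, 1.3]
finger_gap: 29.6
t 18.25 p [649.  -19.   22.6] r [3.139 0.    1.744] F [5.4 0.3 1.8] gap 29.6
tcp xr 635.888130889818 yr -131.22256912296157
```

View pics/w15.png

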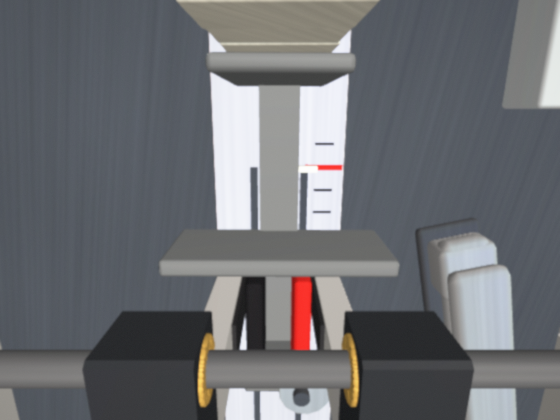

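View pics/w15c.png

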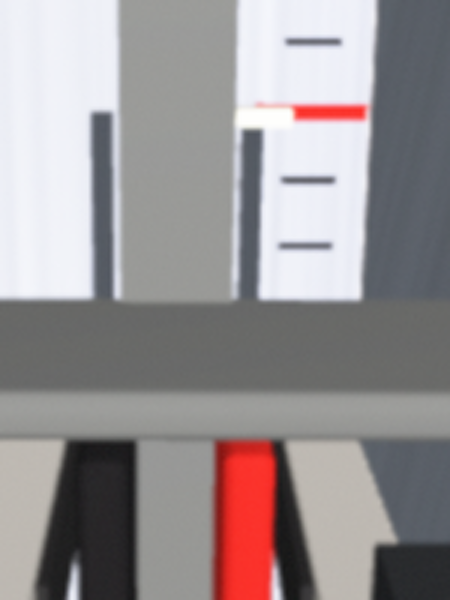

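```bash
python3 - <<'E'
from h import *
c=load("w15"); pm(c,169.3,167.4,308,330)
E
python3 -m jog '[[0,0,0,0,0,0,20],[0,0,0,0,0,0,20],[0,0,0,0,0,0,20],[0,0,0,0,0,0,20]]'
python3 - <<'E'
from h import *
c=legchk("w16"); c=snap("scene","s16"); crop(c,180,180,400,300,3.6,"s16c"); 
E
```

```text
ptr -82.1 mark -82.1 to go 0.0
clock: 18.65
eef_pos: [649.0, -19.0, 22.6]
eef_rot: [3.139, 0.0, 1.744]
wrist_force: [6.0, -0.4, 1.9]
finger_gap: 29.6
t 18.7 p [649.  -19.   22.6] r [3.139 0.    1.744] F [6.1 0.2 0.5] gap 29.8
tcp xr 635.8700132356024 yr -131.1974017915028
```

View pics/s16c.png

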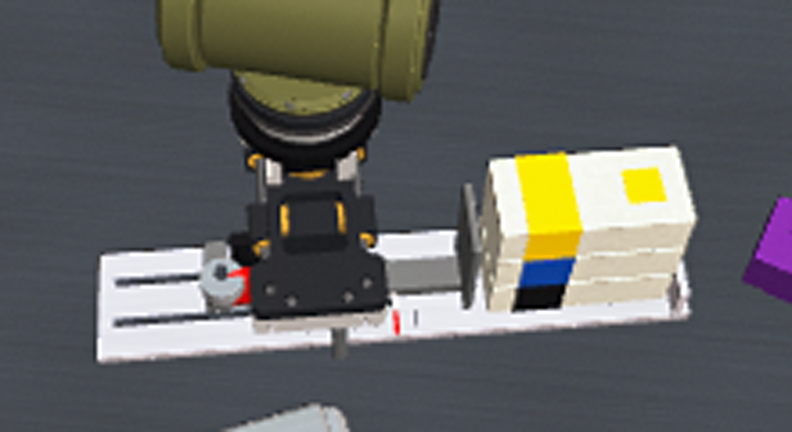

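View pics/s16.png

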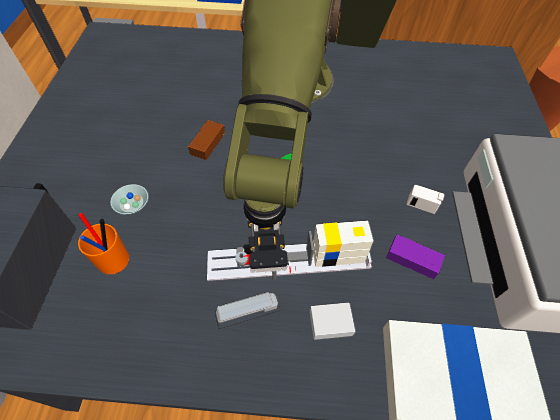

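The pointer is on the mark, the lever is closed at a 29.7 mm gap, the column is square and the bystanders are where they started. I'm handing in.

```bash
python3 - <<'E'
from h import *
print(order.sign_off()); st()
E
```

```text
the job is handed in; nothing more can be done
None
the job is handed in; nothing more can be done
```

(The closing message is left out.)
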